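# Refit the timer knob on the hearing-aid dryer and hold it pressed in

## Robot

A 6-joint arm with a two-finger parallel gripper is mounted at the origin on the work surface. World frame = base frame: x ahead of the robot, y to its left, z up, the work surface at z = 0. Lengths are in mm, angles in rad, forces in N, time in s.
With the tool pointing down it reaches from about 275 to 750 mm from the base axis. Payload 10.2 kg.
Tool frame: the origin (TCP) lies at the very end of the fingers, on their centre line; the grasp point (between the pads) lies 19 mm behind it; z points along the fingers, y is the line along which they close (so a half turn about z gives the same grasp; the last joint's range is limited). The gripper opens to 85 mm and grips with 20 to 120 N. Pads are 22 mm wide; open, the fingers measure 114 mm over their backs; the gripper's body (76 mm by 85 mm) begins 54 mm behind the grasp point. The pads swing forward as they close: fully open they stand 13 mm farther back than shut.
Start: joints at [-1.418, 0.313, 1.498, -0, 1.331, -0.223], TCP at [192.672, -488.374, 231.294] pointing down, gripper open.
Joint ranges: [-2.94, 2.94], [-0.97, 2.17], [0.19, 2.56], [-1.23, 4.37], [0.02, 3.11], [-2.88, 2.88]. Speed limits (rad/s): [2.39, 2.39, 3.01, 3.14, 3.14, 3.14].

## Interface

Orientations are given as a rotation vector (axis times angle).
In Python, from plant import env, eyes, workorder gives the robot as it stands.
- The arm moves only by the shell command python3 -m crank 'ROWS' [FORCE]. ROWS is JSON, a list of rows, each a list of 7 numbers: the shift along the tool's x, y, z as a fraction of full scale, then the turn, a rotation vector about the tool's x, y, z as a fraction of full scale, then the opening, from 0 (shut) to 1 (fully open). A call has 1 to 10 rows; each row is the pose to reach, as a shift and turn from the pose commanded when the call began, along the tool's axes at that moment; what a row does not reach only later rows make up. Full scale, the value 1, is 60 cm for a shift and 120 degrees for a turn. A row lasts 1/12 s, in which the tool goes at most 41.7 mm and 7.16 degrees, less where a joint would pass 70% of its speed; a pose out of reach is approached as far as the arm can. A call with a number of a shift or a turn outside -1 to 1 is refused whole. A call with a gripper value outside its range is refused whole. The fingers move at their own pace and stop on an object; FORCE is the grip in N (left out, the last holds). Time passes only in rows, so rows that repeat a pose let the fingers close. It gives the time, the measured TCP pose, the force, the opening and the grip force at its end, in the units of the state.
- env.sense(): the state, without advancing time (a new reading comes with each control period).
- eyes.grab_frame(name): name is "scene" or "side" or "wrist"; returns a dict with "image" (400x640x3 uint8, red, green, blue), "fx", "fy", "cx", "cy" (pixels), "view" (4x4, takes a point from world to camera coordinates). Camera axes: x right, y down, z forward; pixel columns grow to the right and rows downward; lengths in mm; the calibration is good to about 2 mm. A picture is of the moment at which its call begins. There is no depth.
- workorder.close_job(): hands the job in; it is judged then, once.
The state is a dict: "time_s": time; "joints": joint angles; "qd": joint speeds; "tau": joint torques, N m; "position": TCP position; "tcp_rot": TCP orientation; "force": force on the tool from outside, world axes, zero at the start; "wrist_torque": the same for the moment, N m; "opening": finger opening in mm; "grip_force": force on a finger pad.
Only numpy, scipy, OpenCV 4.12 (cv2) and the standard library are available. Lean on these libraries where they do the work, as an engineer would, in place of code of your own. Each camera call takes 0.05 s, during which the arm holds its last target. There are 200 camera calls.

## Task

The black timer knob of the hearing-aid dryer is parked on the brass post of the glass ring dish. Lift it up off the post, turn it so that its D-shaped hole matches the dryer's D-shaft (white pointer on the side the flat faces, towards the red tick), and push it fully home on the shaft. Then press knob and shaft down against the spring and finish like that, still gripping the knob and keeping it pressed down; leave the dish and the other things on the shelf where they are.

Things in the scene. Friction and masses are not known exactly. Their poses are not given: they have to be found in the camera images.
- knob_center (a point): Centre of the loose black timer knob (30 to 60 g), an upright bar 50 mm long (x), 27 mm wide (y; two flat sides to grip), 34 mm high (z up); 17 mm above its underside, on the hole's axis. From below a blind D-shaped hole, 19 mm deep, 9.5 mm radius, its flat 4 mm from the axis on the +x side, where the white pointer line is. At the start it sits upright on the dish's post.
- knob_pointer (a point): Middle of the knob's pointer end face, 25 mm from knob_center along the knob's +x. The white pointer line runs along the top to this end and down this face
- shaft_tip (a point): Centre of the upper end of the dryer's upright steel D-shaft; moves with it. z up, x the way its flat faces. 8.5 mm radius, flat 3 mm from the axis, 16 mm long, tip chamfered (1.5 mm round, 0.5 mm on the flat). Below is a 25 mm wide collar on which the knob's underside comes to rest: knob_center is then 1 mm above this point
- shaft (a joint): How far the shaft and its collar are pressed down into the dryer, m: 0 at rest, 0.006 at the stop. A spring pushes up: 4 N to start it, 10 N at the stop. It does not turn. It counts as pressed beyond 0.0035
- dryer: Hearing-aid dryer, a fixed beige box 110 x 110 x 60 mm; origin: centre of its underside. The shaft stands in the middle of its flat top, the collar's top 24 mm above it; a red tick on the top lies on the side the shaft's flat faces (dryer's +x). Left or right of the dish
- post_tip (a point): Tip of the upright brass post in the middle of the clear glass ring dish (loose, 350 g, 100 mm wide, rim 16 mm high), 46 mm above the dish's underside. The knob sits on the post's 25 mm wide shoulder, 16 mm below this tip; above it the post is a 6 mm pin inside the knob's hole
- shelf: The fixed ash shelf on which all of this stands, 480 mm (x) by 940 mm (y); its top is 100 mm above the table. Origin on the top
- charger: white portable charger, a flat box 70 x 100 x 27 mm with a closed hinged lid, on the grey silicone mat at the back of the shelf; origin: centre of its underside
- pen_cup: bamboo pen cup, 68 mm across, 95 mm high, three pens standing to 150 mm, spring clip on its rim; back left of the shelf; origin: centre of its underside
- spray_bottle: small amber bottle, 40 mm across, 110 mm high, at the back of the shelf; origin: centre of its underside
- tin: round aluminium tin, 60 mm across, 22 mm high, at the back of the shelf; origin: centre of its underside
- glasses_case: blue glasses case, 160 x 60 x 45 mm, at the right end of the shelf; origin: centre of its underside
- mug: white cup without handle, 72 mm across, 85 mm high, at the left end of the shelf; origin: centre of its underside
Not all that is in view belongs to the job. Of the things that look like the part that bears knob_center, the middle-sized one is meant.

How it is judged:
By the outcome, as a careful person would: the job done as asked, in the order asked, and still so for the second after the job is handed in, while the arm keeps its last pose, push and grip.
It also fails if it takes over 38 s, if anything falls off the work surface, if the arm or the gripper's body presses on something with over 40 N, if the wrist force passes 120 N, or if a joint passes its speed limit or range.

## Working session

There is one attempt and no reset: what is moved stays moved. The work goes in short steps, Python scripts to look and compute and a shell command to move; the robot and the scene stay as the last step left them, time stands still between calls to the robot, and variables do not carry over. Pictures are saved under pics/ and viewed, at most 10 in all, crops included, and the job is handed in when it is done.

```bash
mkdir -p pics; cat > h.py <<'E'
import numpy as np, cv2
from plant import env, eyes, workorder
from scipy.spatial.transform import Rotation as R
def snap(name,fn,crop=None,scale=1):
    f=eyes.grab_frame(name); np.savez('pics/'+fn+'.npz',**f)
    im=f['image'][:,:,::-1]
    if crop: x0,y0,x1,y1=crop; im=im[y0:y1,x0:x1]
    cv2.imwrite('pics/'+fn+'.png',cv2.resize(im,None,fx=scale,fy=scale,interpolation=cv2.INTER_CUBIC)); return f
def ray(f,u,v):
    V=np.array(f['view']); r=V[:3,:3]; c=-r.T@V[:3,3]
    d=r.T@np.array([(u-f['cx'])/f['fx'],(v-f['cy'])/f['fy'],1]); return c,d
def atz(f,u,v,z):
    c,d=ray(f,u,v); return c+d*(z-c[2])/d[2]
def proj(f,p):
    V=np.array(f['view']); q=V[:3,:3]@np.array(p)+V[:3,3]; return f['fx']*q[0]/q[2]+f['cx'],f['fy']*q[1]/q[2]+f['cy']
def tri(*fs):
    A=np.zeros((3,3));b=np.zeros(3)
    for f,u,v in fs:
        c,d=ray(f,u,v); d=d/np.linalg.norm(d); P=np.eye(3)-np.outer(d,d); A+=P;b+=P@c
    p=np.linalg.solve(A,b); return p,[proj(f,p) for f,_,_ in fs]
def load(fn): return {k:v for k,v in np.load('pics/'+fn+'.npz').items()}
E
python3 - <<'E'
from h import *
a=snap('scene','s0'); b=snap('side','d0')
im=np.vstack([a['image'],b['image']])[:,:,::-1]
cv2.imwrite('pics/both.png',cv2.resize(im,None,fx=.75,fy=.75,interpolation=cv2.INTER_AREA))
for f in(a,b):
    V=f['view'];print(-V[:3,:3].T@V[:3,3],V[2,:3],f['fx'])
s=env.sense();print(s)
E
```

```text
[1729.58993649  116.19563142 1043.50677466] [-0.79506132 -0.06657639 -0.60286407] 505.9133043744466
[ 315.21798738 -686.04581527  800.65592502] [ 0.23294683  0.71075622 -0.66374798] 405.80768852445516
{'time_s': 0.1, 'joints': array([-1.41843761e+00,  3.13351721e-01,  1.49831428e+00, -1.55280748e-05,
        1.33098773e+00, -2.23425880e-01]), 'qd': array([-1.21546540e-03, -8.79284160e-04, -4.00250401e-03, -3.61676769e-05,
        5.98923304e-04, -8.45373930e-04]), 'tau': array([ 2.26574761e-03, -4.12903154e+01, -2.60139745e+01, -2.31594195e-04,
        3.02772525e-03, -1.50175424e-05]), 'position': array([ 192.61581623, -488.16237748,  230.83158862]), 'tcp_rot': array([-3.08525762e+00, -5.86621548e-01, -3.55250552e-05]), 'force': array([ 0.24807451, -0.54364107, -0.33335785]), 'wrist_torque': array([ 0.02532367, -0.03181051, -0.01170249]), 'grip_force': 0.0, 'opening': 84.98913371392071}
```

View pics/both.png

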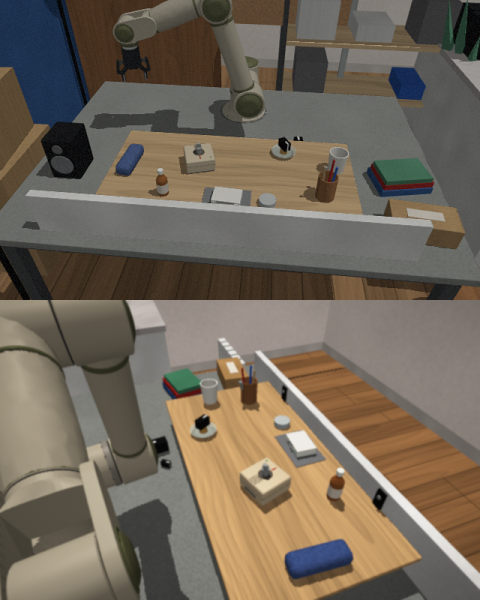

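The dish with a black knob is at scene px (380,197) and side px (272,168). Other dark knobs are near scene (397,184) and side (218,200). The dryer is at scene (266,208) and side (354,235). Next I'll crop these closer.

```bash
python3 - <<'E'
from h import *
a=load('s0')['image'];b=load('d0')['image']
def c(im,x0,y0,w,h): return cv2.resize(im[y0:y0+h,x0:x0+w,::-1],(400,300),interpolation=cv2.INTER_CUBIC)
cv2.imwrite('pics/c1.png',np.vstack([np.hstack([c(a,345,165,80,60),c(a,230,175,80,60)]),np.hstack([c(b,200,140,100,75),c(b,304,195,100,75)])]))
E
```

```text
(no output)
```

View pics/c1.png

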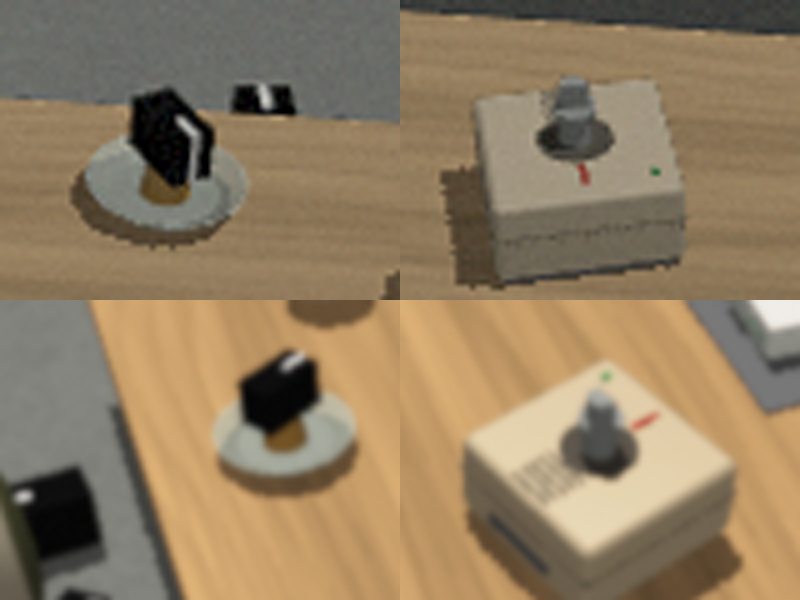

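The knob to use is the one on the dish post, at scene (379,187) and side (270,158). The two other black knobs, at side (213,195) and (220,214), lie off the shelf on the table, so they're the larger and smaller decoys. The dryer's shaft tip is at scene (264,192) and side (353,219), with the red tick towards +x.

```bash
python3 - <<'E'
from h import *
a=load('s0');b=load('d0')
np.set_printoptions(precision=1,suppress=True)
print('knobtop',tri((a,379.4,187),(b,270,158)),atz(a,379.4,187,164),atz(b,270,158,164))
print('tip',tri((a,264.4,191.8),(b,353.5,218.7)),atz(a,264.4,191.8,200),atz(b,353.5,218.7,200))
print('tick',atz(a,267,210,160),atz(b,365.2,225,160))
# pointer line ends on top : back / front
print('ptr side',atz(b,200+282/4,140+68/4,164),atz(b,200+302/4,140+55/4,164))
print('ptr scene',atz(a,345+178/5,165+118/5,164),atz(a,345+197/5,165+138/5,164))
for n,u,v in [('box',476,95),('box',655,80),('box',683,188),('box',500,215)]: print(n,atz(a,230+(u-400)/5,175+v/5,160))
E
```

```text
knobtop (array([484.9, 201.2, 163.5]), [(np.float64(378.83506215790624), np.float64(187.68831536158325)), (np.float64(269.3736867242594), np.float64(157.22638963439482))]) [481.9 202.8 164. ] [485.5 196.4 164. ]
tip (array([ 587.7, -125.8,  197.1]), [(np.float64(264.33433837039826), np.float64(191.8510781690613)), (np.float64(353.4192799741143), np.float64(218.62334190024183))]) [ 591.4 -124.8  200. ] [ 586.4 -128.8  200. ]
tick [ 622.8 -114.   160. ] [ 620.8 -119.   160. ]
ptr side [487.9 200.4 164. ] [504.5 210.3 164. ]
ptr scene [489.8 206.3 164. ] [508.9 217.3 164. ]
box [ 554.3 -190.4  160. ]
box [528.2 -88.  160. ]
box [628.6 -57.4 160. ]
box [ 663.1 -154.6  160. ]
```

```bash
cat >> h.py <<'E'
def down(yaw): # tool x at yaw (deg), z down
    c,s=np.cos(np.radians(yaw)),np.sin(np.radians(yaw)); return R.from_matrix(np.array([[c,s,0],[s,-c,0],[0,0,-1]]))
def go(p,yaw,start=None,syaw=None):
    s=env.sense(); r0=down(syaw) if syaw is not None else R.from_rotvec(s['tcp_rot']); p0=np.array(start if start is not None else s['position'])
    d=r0.inv().apply(np.array(p)-p0)/600; w=(r0.inv()*down(yaw)).as_rotvec(degrees=True)/120
    print('row',np.round(d,4),np.round(w,4),'dist',np.linalg.norm(np.array(p)-p0).round(1))
def st():
    s=env.sense(); r=R.from_rotvec(s['tcp_rot']).as_matrix()
    print('t',s['time_s'],'p',s['position'].round(2),'yaw',np.degrees(np.arctan2(r[1,0],r[0,0])).round(2),'tilt',np.degrees(np.arccos(-r[2,2])).round(2),'F',s['force'].round(1),'M',s['wrist_torque'].round(2),'op',round(s['opening'],1),'g',round(s['grip_force'],1))
E
python3 - <<'E'
from h import *
st(); go([330,-150,340],30); go([470,190,320],30,[330,-150,340],30)
E
```

```text
t 0.1 p [ 192.62 -488.16  230.83] yaw 21.53 tilt 0.06 F [ 0.2 -0.5 -0.3] M [ 0.03 -0.03 -0.01] op 85.0 g 0.0
row [ 0.4199 -0.4404 -0.1814] [-0.0005 -0.0001 -0.0706] dist 381.0
row [ 0.4854 -0.3741  0.0333] [0. 0. 0.] dist 368.2
```

```bash
python3 -m crank '[[0.42,-0.44,-0.18,0,0,-0.07,1],[0.42,-0.44,-0.18,0,0,-0.07,1],[0.42,-0.44,-0.18,0,0,-0.07,1],[0.42,-0.44,-0.18,0,0,-0.07,1],[0.42,-0.44,-0.18,0,0,-0.07,1],[0.42,-0.44,-0.18,0,0,-0.07,1],[0.42,-0.44,-0.18,0,0,-0.07,1],[0.42,-0.44,-0.18,0,0,-0.07,1],[0.42,-0.44,-0.18,0,0,-0.07,1],[0.42,-0.44,-0.18,0,0,-0.07,1]]' && python3 -m crank '[[0.485,-0.374,0.033,0,0,0,1],[0.485,-0.374,0.033,0,0,0,1],[0.485,-0.374,0.033,0,0,0,1],[0.485,-0.374,0.033,0,0,0,1],[0.485,-0.374,0.033,0,0,0,1],[0.485,-0.374,0.033,0,0,0,1],[0.485,-0.374,0.033,0,0,0,1],[0.485,-0.374,0.033,0,0,0,1],[0.485,-0.374,0.033,0,0,0,1],[0.485,-0.374,0.033,0,0,0,1]]'
python3 - <<'E'
from h import *
f=snap('wrist','w1');st();V=f['view'];print(-V[:3,:3].T@V[:3,3],V[:3,:3],f['fx'],proj(f,[485,200,164]))
E
```

```text
time_s: 0.93
position: [331.6, -146.1, 341.3]
tcp_rot: [3.031, 0.819, 0.005]
force: [-0.4, -0.5, 0.2]
opening: 85.3
grip_force: 0.0
time_s: 1.77
position: [471.2, 193.4, 317.6]
tcp_rot: [-3.032, -0.818, 0.004]
force: [0.3, 0.5, -0.5]
opening: 85.4
grip_force: 0.0
t 1.8167 p [470.67 191.12 317.99] yaw 30.13 tilt 0.15 F [-0.4 -0.7  0.4] M [-0.02  0.02  0.02] op 85.4 g 0.0
[535.7943808  229.56202086 459.08790195] [[ 0.50357762 -0.86394416 -0.00317185]
 [-0.82683693 -0.48300648  0.28817605]
 [-0.25050004 -0.14249641 -0.95757219]] 360.06874552544315 (np.float64(319.79856519723285), np.float64(163.82675289080538))
```

View pics/w1.png

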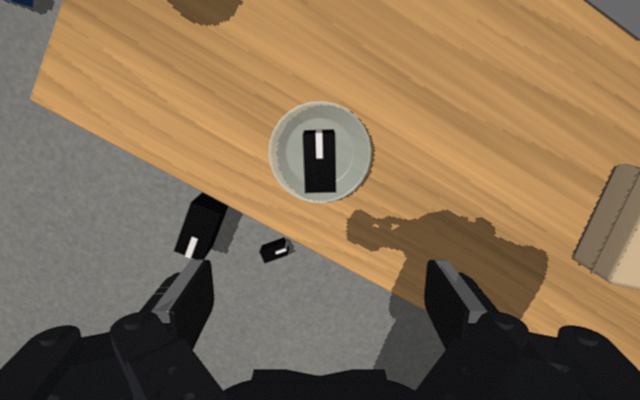

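The wrist view shows the knob on the dish at (320,160), black top spanning x 304–336 and y 129–192. The pointer is on the up-image side at (319,132), so yaw is about 30°. The big decoy is at (200,228) and the small one at (275,250). I'll fit the knob's silhouette.

```bash
cat >> h.py <<'E'
from scipy.optimize import minimize
def boxhull(f,x,y,yaw,zc,h=(25,13.5,17)):
    c,s=np.cos(np.radians(yaw)),np.sin(np.radians(yaw))
    P=[proj(f,[x+c*a*h[0]-s*b*h[1],y+s*a*h[0]+c*b*h[1],zc+g*h[2]]) for a in(-1,1) for b in(-1,1) for g in(-1,1)]
    return cv2.convexHull(np.array(P,np.float32))
def fitbox(f,roi,zc,x0):
    x,y,X,Y=roi; m=np.zeros(f['image'].shape[:2],np.uint8)
    m[y:Y,x:X]=(f['image'][y:Y,x:X].max(2)<45)
    cs,_=cv2.findContours(m,cv2.RETR_EXTERNAL,cv2.CHAIN_APPROX_NONE); hl=cv2.convexHull(max(cs,key=cv2.contourArea))
    m=cv2.resize(cv2.fillConvexPoly(np.zeros_like(m),hl,255),None,fx=1,fy=1)
    def cost(p):
        k=np.zeros_like(m); H=boxhull(f,*p,zc); cv2.fillConvexPoly(k,np.round(H*256).astype(np.int32),255,cv2.LINE_AA,8)
        return np.abs(k.astype(float)-m).sum()/255
    r=minimize(cost,x0,method='Nelder-Mead',options=dict(initial_simplex=[np.array(x0)+d for d in([0,0,0],[4,0,0],[0,4,0],[0,0,6])]))
    return r.x,r.fun,(m>0).sum(),cv2.minAreaRect(hl)
E
python3 - <<'E'
from h import *
f=load('w1'); x,c,n,q=fitbox(f,(290,115,350,205),147,[485,200,30]);print(x,c,n,q)
x,c,n,q=fitbox(f,(290,115,350,205),147,[483,203,27]);print(x,c,n,q)
# dish rim ellipse centre (outer rim top z116)
print(atz(f,321,151.5,116))
E
```

```text
[484.58264448 200.62208961  32.75569731] 311.7019607843137 1878 ((319.0, 160.5), (61.0, 30.0), 90.0)
[484.25115793 200.88202934  32.31612669] 312.1921568627451 1878 ((319.0, 160.5), (61.0, 30.0), 90.0)
[487.66210136 200.23946885 116.        ]
```

```bash
python3 - <<'E'
from h import *
f=load('w1');g=f['image'].max(2);print(g[175,298:342]);print(g[122:136,310],g[186:198,310]);print(g[135,298:342])
print(boxhull(f,485,200,30,147)[:,0].round(1).tolist(), 'top',boxhull(f,485,200,30,164,(25,13.5,0))[:,0].round(1).tolist())
E
```

```text
[159 161 160 162 164 144  88  33  16  18  18  17  17  14  19  20  15  19
  21  16  16  20  22  18  18  16  19  16  15  18  18  18  17  19  11  15
  17  69 134 158 159 159 158 162]
[161 160 159 159 158 160 157 131  62   8   4  10  18  23] [ 13  17  20  20  13  22  65 126 156 158 156 156]
[158 160 165 157 108  51  17  21  23  22  24  23  23  25  18  16  41 127
 214 234 232 232 234 212 131  48  18  22  24  21  22  20  23  23  21  13
  50 114 152 161 160 160 161 159]
[[336.6000061035156, 133.60000610351562], [335.5, 192.8000030517578], [303.79998779296875, 192.6999969482422], [303.29998779296875, 133.39999389648438], [305.0, 129.10000610351562], [334.8999938964844, 129.1999969482422]] top [[336.6000061035156, 133.60000610351562], [335.5, 192.8000030517578], [303.79998779296875, 192.6999969482422], [303.29998779296875, 133.39999389648438]]
```

```bash
python3 - <<'E'
from h import *
go([484.6,200.6,230],32.4)
E
```

```text
row [ 0.0284 -0.0019  0.1466] [-0.0005  0.0011 -0.0189] dist 89.6
```

```bash
python3 -m crank '[[0.028,-0.002,0.146,0,0,-0.019,1],[0.028,-0.002,0.146,0,0,-0.019,1],[0.028,-0.002,0.146,0,0,-0.019,1],[0.028,-0.002,0.146,0,0,-0.019,1],[0.028,-0.002,0.146,0,0,-0.019,1],[0.028,-0.002,0.146,0,0,-0.019,1]]' 
python3 - <<'E'
from h import *
f=snap('wrist','w2');st();q=boxhull(f,484.6,200.6,32.4,147)[:,0];print(q.round(1).tolist())
x0,y0=(q.min(0)-25).astype(int);x1,y1=(q.max(0)+25).astype(int);y0=max(y0,0)
print(fitbox(f,(x0,y0,x1,y1),147,[484.6,200.6,32.4])); print(fitbox(f,(x0,y0,x1,y1),147,[487,198,30])[:3])
im=f['image'][:,:,::-1].copy();cv2.polylines(im,[q.round().astype(int)],True,(0,255,0),1);cv2.imwrite('pics/w2b.png',im)
E
```

```text
time_s: 2.32
position: [485.2, 198.4, 234.5]
tcp_rot: [3.018, 0.87, 0.006]
force: [0.4, 0.6, -0.3]
opening: 85.2
grip_force: 0.0
t 2.3667 p [485.12 198.44 234.37] yaw 32.18 tilt 0.23 F [0.7 0.3 0.7] M [ 0.03  0.02 -0.02] op 85.8 g 0.0
[[335.79998779296875, 174.1999969482422], [335.0, 250.39999389648438], [293.0, 250.5], [291.1000061035156, 174.39999389648438], [294.70001220703125, 163.6999969482422], [333.6000061035156, 163.5]]
(array([484.57957182, 200.18469365,  32.98981174]), np.float64(378.2980392156863), np.int64(3544), ((314.0, 206.0), (84.0, 42.0), 90.0))
(array([484.58838176, 200.19592025,  33.0013458 ]), np.float64(377.63529411764705), np.int64(3544))
```

View pics/w2b.png

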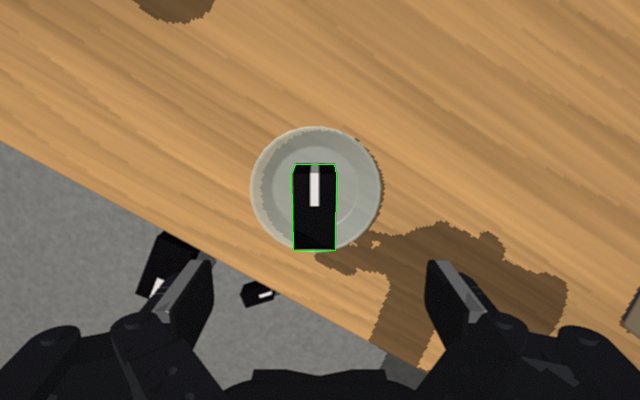

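The projected knob outline matches the image, with corners about (293,165) to (336,250). So the knob is at (484.6, 200.3) with yaw 32.7°, and I'll descend.

```bash
python3 - <<'E'
from h import *
go([484.6,200.3,131],32.7)
E
```

```text
row [ 0.0003 -0.0034  0.1723] [ 0.0008 -0.0018 -0.0044] dist 103.4
```

```bash
python3 -m crank '[[0,-0.0034,0.04,0,0,-0.004,1],[0,-0.0034,0.08,0,0,-0.004,1],[0,-0.0034,0.12,0,0,-0.004,1],[0,-0.0034,0.15,0,0,-0.004,1],[0,-0.0034,0.17,0,0,-0.004,1],[0,-0.0034,0.172,0,0,-0.004,1],[0,-0.0034,0.172,0,0,-0.004,1],[0,-0.0034,0.172,0,0,-0.004,1]]' 
python3 - <<'E'
from h import *
st(); go([484.6,200.3,131],32.7)
E
```

```text
time_s: 3.03
position: [484.1, 200.6, 130.4]
tcp_rot: [3.014, 0.884, 0.004]
force: [0.2, 0.4, 0.3]
opening: 85.3
grip_force: 0.0
t 3.0333 p [484.12 200.56 130.37] yaw 32.69 tilt 0.16 F [0.2 0.4 0.3] M [-0.03 -0.02 -0.05] op 85.3 g 0.0
row [ 0.0005  0.0008 -0.0011] [ 0.0005 -0.0012 -0.0001] dist 0.8
```

```bash
python3 -m crank '[[0,0,0,0,0,0,0.6],[0,0,0,0,0,0,0.45],[0,0,0,0,0,0,0.35],[0,0,0,0,0,0,0.25],[0,0,0,0,0,0,0.2],[0,0,0,0,0,0,0.2],[0,0,0,0,0,0,0.2],[0,0,0,0,0,0,0.2]]' 60
python3 - <<'E'
from h import *
st()
E
```

```text
time_s: 3.7
position: [483.5, 200.5, 129.1]
tcp_rot: [3.015, 0.884, 0.001]
force: [-0.8, -0.2, 4.0]
opening: 25.9
grip_force: 58.9
t 3.7 p [483.5  200.54 129.05] yaw 32.69 tilt 0.04 F [-0.8 -0.2  4. ] M [-0.02  0.1  -0.  ] op 25.9 g 58.9
```

```bash
python3 -m crank '[[0,0,-0.01,0,0,0,0.2],[0,0,-0.025,0,0,0,0.2],[0,0,-0.05,0,0,0,0.2],[0,0,-0.08,0,0,0,0.2],[0,0,-0.12,0,0,0,0.2],[0,0,-0.16,0,0,0,0.2],[0,0,-0.2,0,0,0,0.2],[0,0,-0.2,0,0,0,0.2]]'
python3 - <<'E'
from h import *
st(); go([560,-115,270],14.5); a=snap('scene','s2');b=snap('side','d2')
c=lambda im,x,y,w,h: cv2.resize(im[y:y+h,x:x+w,::-1],(400,300),interpolation=cv2.INTER_CUBIC)
cv2.imwrite('pics/c2.png',np.hstack([c(a['image'],330,120,120,90),c(b['image'],200,90,120,90)]))
E
```

```text
time_s: 4.37
position: [484.7, 200.8, 253.9]
tcp_rot: [3.014, 0.884, 0.013]
force: [0.7, 0.5, 0.5]
opening: 25.9
grip_force: 58.7
t 4.3667 p [484.66 200.83 253.91] yaw 32.7 tilt 0.47 F [0.7 0.5 0.5] M [-0.03 -0.02 -0.02] op 25.9 g 58.7
row [-0.1785  0.5109 -0.0266] [ 0.0009 -0.0038  0.1517] dist 325.1
```

View pics/c2.png

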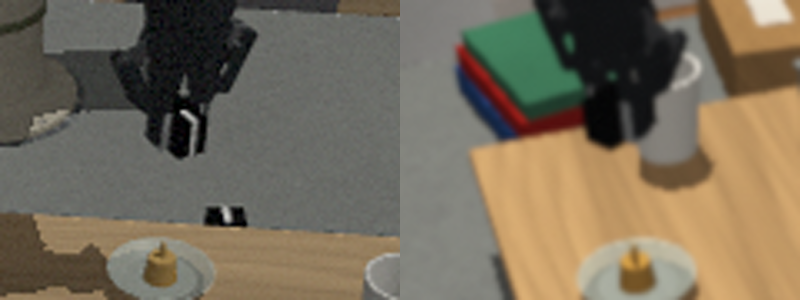

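The knob is in the gripper (scene crop (185,130), pointer forward). The bare brass post at (160,265) and the dish are undisturbed. Next I'll go to a viewing pose short of the shaft.

```bash
python3 - <<'E'
from h import *
go([530,-140,270],14.5)
E
```

```text
row [-0.2411  0.5197 -0.0342] [ 0.0002 -0.0007  0.1516] dist 344.3
```

```bash
python3 -m crank '[[-0.241,0.52,-0.03,0,0,0.152,0.2],[-0.241,0.52,-0.03,0,0,0.152,0.2],[-0.241,0.52,-0.03,0,0,0.152,0.2],[-0.241,0.52,-0.03,0,0,0.152,0.2],[-0.241,0.52,-0.03,0,0,0.152,0.2],[-0.241,0.52,-0.03,0,0,0.152,0.2],[-0.241,0.52,-0.03,0,0,0.152,0.2],[-0.241,0.52,-0.03,0,0,0.152,0.2],[-0.241,0.52,-0.03,0,0,0.152,0.2],[-0.241,0.52,-0.03,0,0,0.152,0.2]]'
python3 - <<'E'
from h import *
f=snap('wrist','w3');st();print(proj(f,[588.5,-126,200]))
E
```

```text
time_s: 5.3
position: [529.7, -142.8, 265.2]
tcp_rot: [-3.116, -0.389, 0.004]
force: [-0.6, 1.1, -1.4]
opening: 26.6
grip_force: 58.9
t 5.35 p [ 529.69 -140.8   265.45] yaw 14.33 tilt 0.15 F [-0.5  1.  -0.2] M [0.03 0.02 0.04] op 26.6 g 58.9
(np.float64(314.85005593393794), np.float64(114.40181256711635))
```

View pics/w3.png

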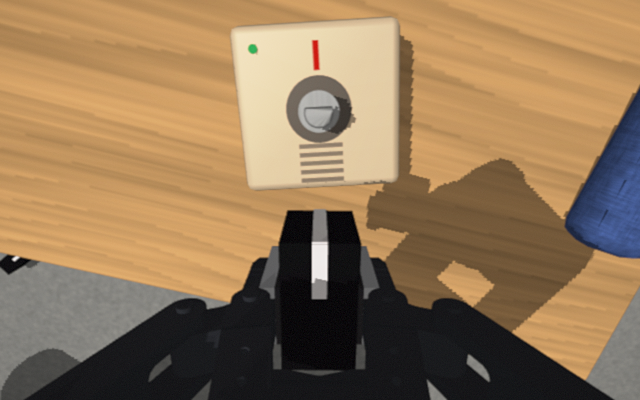

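The knob is held with its front face at x 285–355, y 212–243 and the white line at x 320. The dryer is ahead, with the shaft at about (319,107) and the red tick at (316,55). The flat faces up-image, the same side as the pointer. Now a zoom for precision.

```bash
python3 - <<'E'
from h import *
f=load('w3');im=f['image'][:,:,::-1]
A=cv2.resize(im[70:145,275:365],None,fx=4.4,fy=4.4,interpolation=cv2.INTER_CUBIC)[:330,:396]
B=cv2.resize(im[200:275,275:365],None,fx=4.4,fy=4.4,interpolation=cv2.INTER_CUBIC)[:330,:396]
cv2.imwrite('pics/c3.png',np.hstack([A,cv2.convertScaleAbs(B,alpha=1.6,beta=10)]))
h=cv2.cvtColor(f['image'],cv2.COLOR_RGB2HSV);m=((h[...,1]>150)&((h[...,0]<8)|(h[...,0]>172))).astype(np.uint8);m[100:]=0;m[:,:290]=0;m[:,340:]=0
ys,xs=np.nonzero(m);vx,vy,x0,y0=cv2.fitLine(np.c_[xs,ys].astype(np.float32),2,0,.01,.01).ravel();t=[(x0+k*vx/vy,y0+k) for k in(-12,12)]
p,q=atz(f,*t[0],160),atz(f,*t[1],160);print('tick',p,q,'yaw',np.degrees(np.arctan2(*(p-q)[1::-1])))
g=f['image'].max(2).astype(int)
print([int(v) for v in g[20:190:1,318]][60:100])
# box top edges: left & right
L=[];Rr=[]
for y in(60,90,120,150):
    r=g[y]; L.append((int(np.argmax(np.diff(r[210:270])))+210.5,y)); Rr.append((int(np.argmin(np.diff(r[370:420])))+370.5,y))
for E in(L,Rr):
    p,q=atz(f,*E[0],158),atz(f,*E[-1],158);print(E,p,q,np.degrees(np.arctan2(*(p-q)[1::-1])))
E
```

```text
tick [ 628.81315928 -115.36215435  160.        ] [ 615.13669717 -119.59803553  160.        ] yaw 17.208826796126054
[114, 114, 111, 113, 113, 113, 112, 111, 111, 123, 159, 180, 183, 180, 180, 179, 178, 180, 181, 179, 179, 179, 178, 179, 179, 175, 150, 104, 116, 158, 177, 183, 182, 181, 178, 178, 177, 175, 174, 170]
[(233.5, 60), (237.5, 90), (240.5, 120), (243.5, 150)] [606.09154626 -66.75508966 158.        ] [550.17956412 -84.03059761 158.        ] 17.169938060887855
[(398.5, 60), (398.5, 90), (397.5, 120), (397.5, 150)] [ 632.39417393 -170.15683912  158.        ] [ 576.56636382 -187.50444975  158.        ] 17.261807289776776
```

View pics/c3.png

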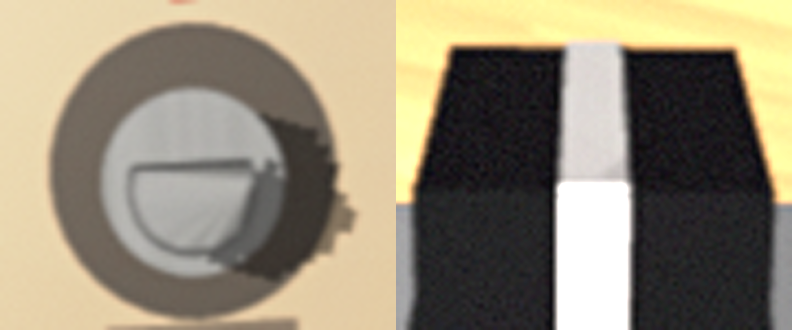

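```bash
python3 - <<'E'
from h import *
np.set_printoptions(precision=2,suppress=True)
f=load('w3');p=np.array([529.69,-140.8,265.45]);r=down(14.33)
for n,u,v,z in[('top',319.4,242.8,300.4),('bot',319.6,210.5,266.4)]:
    q=atz(f,u,v,z);print(n,q,'tool',r.inv().apply(q-p))
for n,u,v,z in[('collar',318.5,111.0,184),('tip',317.9,111.4,199.5)]: print(n,atz(f,u,v,z))
for n,u,v,z in[('flat',317.8,105.5,199.5),('arc',317.8,127.3,198)]: print(n,atz(f,u,v,z))
x=atz(f,244,187,158);
V=f['view'];print('cam tool',r.inv().apply(-V[:3,:3].T@V[:3,3]-p))
# triangulate with the earlier fixed cameras
E
```

```text
top [ 556.44 -136.89  300.4 ] tool [ 26.89   2.83 -34.95]
bot [ 555.89 -137.09  266.4 ] tool [26.3   2.89 -0.95]
collar [ 589.94 -127.69  184.  ]
tip [ 590.48 -127.26  199.5 ]
flat [ 593.57 -126.42  199.5 ]
arc [ 581.81 -129.39  198.  ]
cam tool [  73.8     2.92 -141.29]
```

```bash
python3 - <<'E'
from h import *
go([549.7,-139.1,212],17.2)
E
```

```text
row [0.0332 0.0057 0.089 ] [-0.0009  0.0008 -0.0239] dist 57.1
```

```bash
python3 -m crank '[[0.033,0.006,0.03,0,0,-0.024,0.2],[0.033,0.006,0.06,0,0,-0.024,0.2],[0.033,0.006,0.087,0,0,-0.024,0.2],[0.033,0.006,0.087,0,0,-0.024,0.2],[0.033,0.006,0.087,0,0,-0.024,0.2],[0.033,0.006,0.087,0,0,-0.024,0.2],[0.033,0.006,0.087,0,0,-0.024,0.2],[0.033,0.006,0.087,0,0,-0.024,0.2]]'
python3 - <<'E'
from h import *
st();f=snap('wrist','w4');st();print(proj(f,[590.2,-127.5,200]))
im=f['image'][:,:,::-1]
cv2.imwrite('pics/w4c.png',cv2.resize(im[90:290,220:420],None,fx=3,fy=3,interpolation=cv2.INTER_CUBIC))
E
```

```text
time_s: 6.02
position: [550.4, -138.6, 215.5]
tcp_rot: [3.105, 0.474, 0.002]
force: [-0.8, -0.6, -1.1]
opening: 26.4
grip_force: 59.0
t 6.0167 p [ 550.42 -138.57  215.52] yaw 17.35 tilt 0.09 F [-0.8 -0.6 -1.1] M [ 0.   -0.05  0.03] op 26.4 g 59.0
t 6.0667 p [ 550.36 -138.66  215.33] yaw 17.34 tilt 0.08 F [ 0.8 -0.5  0.8] M [ 0.03  0.03 -0.03] op 26.4 g 59.0
(np.float64(320.3663737920355), np.float64(167.45407955154928))
```

View pics/w4c.png

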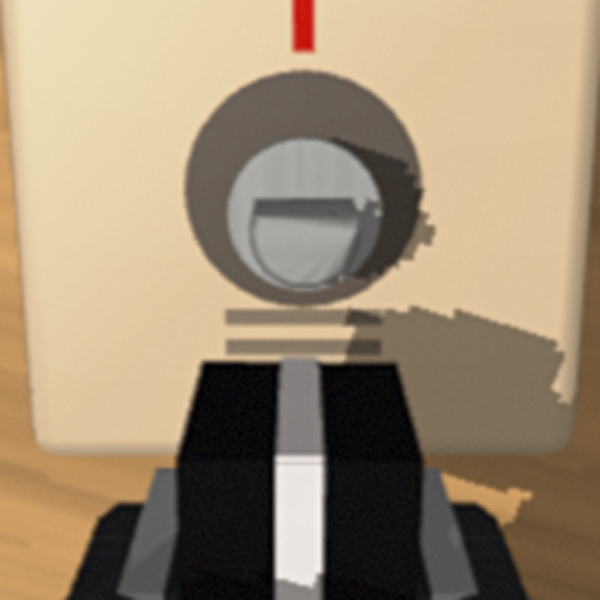

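```bash
python3 - <<'E'
from h import *
np.set_printoptions(precision=2,suppress=True)
f=load('w4');yaw=17.34;p=np.array([550.4,-138.6,215.4]);r=down(yaw);T=lambda u,v,z:r.inv().apply(atz(f,220+u/3-.33,90+v/3-.33,z)-p)
for n,u,v,z,dx in[('knobbot',300.5,362,216.4,-25),('knobtop',299.5,458,250.4,-25),('collar',304.5,213,184,0),('flat',304,216,199.5,-3),('flatbase',304,199,184,-3),('arc',304,287,198.5,8.5),('tick',304,50,160,0)]:
    t=T(u,v,z);t[0]+=dx;print(n,t)
V=f['view'];print('cam',r.inv().apply(-V[:3,:3].T@V[:3,3]-p))
E
```

```text
knobbot [ 1.7   1.01 -1.  ]
knobtop [  2.22   0.8  -35.  ]
collar [41.36  1.73 31.4 ]
flat [40.81  1.55 15.9 ]
flatbase [40.65  1.64 31.4 ]
arc [41.21  1.58 16.9 ]
tick [66.07  1.72 55.4 ]
cam [  73.78    0.5  -141.88]
```

```bash
python3 -m crank '[[0.03,0.001,0,0,0,0,0.2],[0.0655,0.001,0,0,0,0,0.2],[0.0655,0.001,0,0,0,0,0.2],[0.0655,0.001,0.01,0,0,0,0.2],[0.0655,0.001,0.018,0,0,0,0.2],[0.0655,0.001,0.018,0,0,0,0.2],[0.0655,0.001,0.018,0,0,0,0.2],[0.0655,0.001,0.018,0,0,0,0.2]]'
python3 - <<'E'
from h import *
st();p=np.array([550.4,-138.6,215.4])+down(17.34).apply([39.3,.65,0]);print(p); go([p[0],p[1],200],17.2)
E
```

```text
time_s: 6.73
position: [587.6, -127.8, 204.0]
tcp_rot: [3.106, 0.473, 0.0]
force: [-0.6, 0.4, -0.6]
opening: 26.1
grip_force: 59.0
t 6.7333 p [ 587.61 -127.79  203.97] yaw 17.31 tilt 0.01 F [-0.6  0.4 -0.6] M [ 0.02 -0.04  0.02] op 26.1 g 59.0
[ 588.10765821 -127.50743436  215.4       ]
row [ 0.0009 -0.0002  0.0066] [ 0.0001 -0.0001  0.0009] dist 4.0
```

```bash
python3 -m crank '[[0.001,0,0.004,0,0,0,0.2],[0.001,0,0.008,0,0,0,0.2],[0.001,0,0.012,0,0,0,0.2],[0.001,0,0.015,0,0,0,0.2],[0.001,0,0.018,0,0,0,0.2],[0.001,0,0.02,0,0,0,0.2],[0.001,0,0.02,0,0,0,0.2]]'
python3 - <<'E'
from h import *
st()
E
```

```text
time_s: 7.32
position: [588.3, -127.3, 191.4]
tcp_rot: [-3.105, -0.473, 0.001]
force: [0.3, -0.6, -0.3]
opening: 26.7
grip_force: 59.0
t 7.3167 p [ 588.34 -127.32  191.36] yaw 17.33 tilt 0.03 F [ 0.3 -0.6 -0.3] M [ 0.04 -0.04 -0.02] op 26.7 g 59.0
```

The knob is on the shaft with no contact force. I'll push it home, then press.

```bash
python3 -m crank '[[0,0,0.005,0,0,0,0.2],[0,0,0.009,0,0,0,0.2],[0,0,0.0125,0,0,0,0.2],[0,0,0.0125,0,0,0,0.2],[0,0,0.0125,0,0,0,0.2]]'
python3 - <<'E'
from h import *
st()
E
python3 -m crank '[[0,0,0.002,0,0,0,0.2],[0,0,0.004,0,0,0,0.2],[0,0,0.006,0,0,0,0.2],[0,0,0.008,0,0,0,0.2],[0,0,0.008,0,0,0,0.2],[0,0,0.008,0,0,0,0.2]]'
python3 - <<'E'
from h import *
st()
E
```

```text
time_s: 7.73
position: [588.4, -127.4, 184.0]
tcp_rot: [-3.106, -0.473, 0.0]
force: [0.7, -0.1, -0.3]
opening: 25.9
grip_force: 59.0
t 7.7333 p [ 588.41 -127.37  184.05] yaw 17.33 tilt 0.02 F [ 0.7 -0.1 -0.3] M [0.04 0.01 0.05] op 25.9 g 59.0
time_s: 8.23
position: [588.6, -127.5, 180.1]
tcp_rot: [3.105, 0.473, 0.001]
force: [-1.1, 1.1, 5.6]
opening: 26.6
grip_force: 59.6
t 8.2333 p [ 588.63 -127.48  180.13] yaw 17.33 tilt 0.06 F [-1.1  1.1  5.6] M [0.11 0.31 0.02] op 26.6 g 59.6
```

Spring contact reads 5.6 N, so the knob is seated on the collar. I'll press further.

```bash
python3 -m crank '[[0,0,0.002,0,0,0,0.2],[0,0,0.004,0,0,0,0.2],[0,0,0.006,0,0,0,0.2],[0,0,0.006,0,0,0,0.2],[0,0,0.006,0,0,0,0.2],[0,0,0.006,0,0,0,0.2],[0,0,0.006,0,0,0,0.2]]'
python3 - <<'E'
from h import *
st()
E
```

```text
time_s: 8.82
position: [588.7, -127.5, 177.1]
tcp_rot: [3.105, 0.473, 0.002]
force: [-3.1, 0.7, 9.3]
opening: 26.4
grip_force: 60.3
t 8.8167 p [ 588.66 -127.48  177.14] yaw 17.34 tilt 0.1 F [-3.1  0.7  9.3] M [0.21 0.51 0.03] op 26.4 g 60.3
```

```bash
python3 -m crank '[[0,0,0.001,0,0,0,0.2],[0,0,0.002,0,0,0,0.2],[0,0,0.002,0,0,0,0.2],[0,0,0.002,0,0,0,0.2],[0,0,0.002,0,0,0,0.2],[0,0,0.002,0,0,0,0.2]]'
python3 - <<'E'
from h import *
st(); a=snap('scene','s5');b=snap('side','d5')
c=lambda im,x,y,w,h: cv2.resize(im[y:y+h,x:x+w,::-1],(400,300),interpolation=cv2.INTER_CUBIC)
cv2.imwrite('pics/c5.png',np.vstack([np.hstack([c(a['image'],226,160,80,60),c(b['image'],304,180,100,75)]),np.hstack([c(a['image'],345,165,80,60),c(b['image'],200,140,100,75)])]))
E
```

```text
time_s: 9.32
position: [588.7, -127.5, 177.0]
tcp_rot: [3.104, 0.473, 0.003]
force: [-6.0, 0.9, 16.3]
opening: 26.2
grip_force: 61.1
t 9.3167 p [ 588.73 -127.5   176.99] yaw 17.34 tilt 0.15 F [-6.   0.9 16.3] M [ 0.37  1.05 -0.01] op 26.2 g 61.1
```

View pics/c5.png

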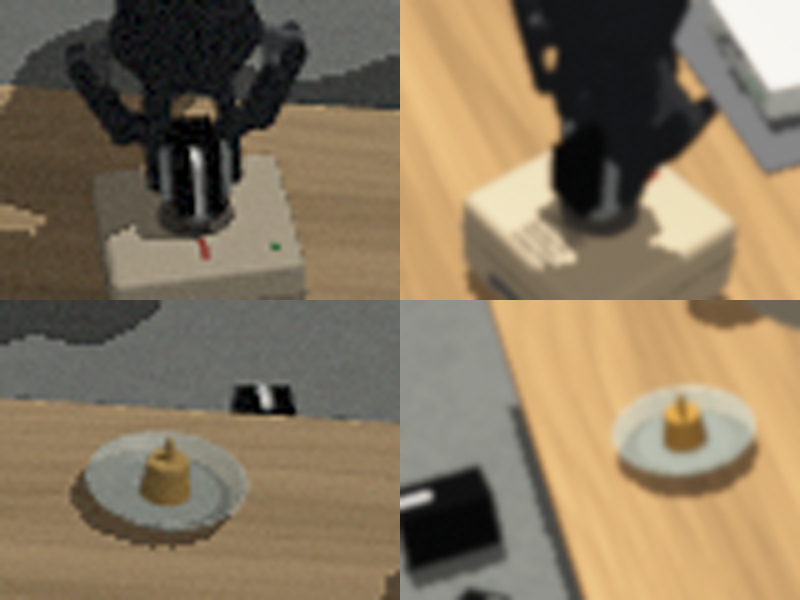

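The knob is on the shaft with its pointer toward the red tick. It is pressed to the stop: the force jumped to 16 N with no further travel. The dish is where it was.

```bash
python3 -c "
from plant import workorder
print(workorder.close_job())"
```

```text
the job is handed in; nothing more can be done
None
```

The knob is on the dryer shaft with its pointer to the red tick, held pressed to the stop at about 16 N and still gripped; the dish is where it was, and the job is handed in (9.3 s of robot time used, no verdict returned).

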